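# Unlock the slide and run it up to its stop

## Task

On the slide rail, press the carriage's locking button down and keep it held down while you push the carriage along the rail until it is fully home against the end stop; only there let the button spring back up, to lock the carriage there. Do it with the fingertips alone: grip nothing, and leave the loose metal pieces beside the rail where they are.

Things in the scene. Friction and masses are not known exactly. Their poses are not given: they have to be found in the camera images.
- rail: Slide rail screwed to the table: dark base plate 340 x 90 x 6 mm with a T-shaped guide bar, 28 mm high in all. Origin at the centre of its underside, on the table. Its x axis runs along the rail from the carriage's parking end towards the stop; y across, z up. It may lie at any yaw.
- button_top (a point): Centre of the top of the locking button: an oblong black ribbed pad on the carriage, 44 mm along the rail by 32 mm across, its top 62 mm above the table when up, 55 when fully down. It lies between two low side walls of the carriage (52 mm long, 38 mm apart, tops 54 mm above the table). It rides with the carriage. Axes as the rail's.
- button (a joint): How far the button is pressed, m: 0 up, 0.007 fully down. Takes 4 N at first, 7.5 N fully down, and springs back by itself. Up, its tooth sits in a rack (teeth 2.5 mm deep, 6 mm apart) and the carriage cannot move; pressed 3.5 mm or more, it slides freely. Let go where the tooth meets a rack tooth's tip, the button rests 2.5 mm down.
- push_plate (a point): Middle of the top edge of the button-side face of the upright grey plate that stands on the carriage between button and stop: 56 mm wide across the rail, 12 mm thick, top 84 mm above the table. The face is 27 mm from the button's centre, so a fingertip holding the button down can push against it. Axes as the rail's.
- carriage (a joint): Position of the carriage along the rail, m; grows towards the stop (rail +x). The carriage weighs about 0.6 kg and slides with some 2 N when unlocked.
- carriage_nose (a point): Centre of the flat front face of the carriage's deck, the face that meets the stop: 36 mm above the table, 48 mm ahead of the button's centre. The grey carriage is 80 mm long and 66 mm wide, its deck 29 to 43 mm above the table. Axes as the rail's.
- stop_face (a point): Centre of the end stop's face towards the carriage, 36 mm above the table; the carriage is home when its nose touches it (the two points meet). The stop is an aluminium block 32 mm long, 66 wide, 45 high astride the rail, clamped firm, with a round knurled screw head on top (57 mm in all). Its place along the rail varies. Axes as the rail's.
- square_bar: Loose milled aluminium bar standing on end beside the rail, 34 x 34 x 82 mm; origin at the centre of its underside. Leave it alone.
- flat_block: Loose milled steel block beside the rail, 55 x 30 x 26 mm; origin at the centre of its underside. Leave it alone.
- v_block: Loose steel V-block beside the rail, 50 x 44 x 36 mm; origin at the centre of its underside. Leave it alone.

How it is judged:
On the way, in this order (a step that is already met when the one before it is completed fails the run):
1. the button is pressed at least 4 mm before the carriage has moved 8 mm (value of joint button above 0.004 m and distance of carriage_nose from where it was at the start of the episode below 0.008 m), for 0.1 s.
2. the carriage meets the stop (within 3 mm) with the button still pressed (3.5 mm or more) (x of carriage_nose in the frame of stop_face above -0.003 m and value of joint button above 0.0035 m), for 0.1 s.
At the end, for the whole second after the job is handed in: The carriage stands still with its nose within 3 mm of the stop's face, and the button has been let up again (less than 3 mm down: up, or its tooth resting on the tip of a rack tooth) (x of carriage_nose in the frame of stop_face above -0.003 m and value of joint button below 0.003 m and velocity of joint carriage between -0.005 and 0.005 m/s); the robot touches nothing.
It fails at once if the button comes up (less than 1.5 mm down) while the carriage is on its way: more than 10 mm from its start and more than 10 mm short of the stop (value of joint button below 0.0015 m and distance of carriage_nose from where it was at the start of the episode above 0.01 m and x of carriage_nose in the frame of stop_face below -0.01 m).
It fails at once if the square bar is pushed, lifted or carried more than 15 mm (distance of square_bar from where it was at the start of the episode above 0.015 m).
It fails at once if the flat block is pushed, lifted or carried more than 15 mm (distance of flat_block from where it was at the start of the episode above 0.015 m).
It fails at once if the v block is pushed, lifted or carried more than 15 mm (distance of v_block from where it was at the start of the episode above 0.015 m).
It also fails if it takes over 35 s, if anything falls off the work surface, if the arm or the gripper's body presses on something with over 40 N, if the wrist force passes 120 N, or if a joint passes its speed limit or range.

## Robot

A 6-joint arm with a two-finger parallel gripper is mounted at the origin on a cart in front of the work surface, level with it; the furniture and walls round the work are solid. World frame = base frame: x ahead of the robot, y to its left, z up, the work surface at z = 0. Lengths are in m, angles in rad, forces in N, time in s.
With the tool pointing down it reaches from about 0.325 to 0.9 m from the base axis. Payload 3.5 kg.
Tool frame: the origin (TCP) lies at the very end of the fingers, on their centre line; the grasp point (between the pads) lies 19 mm behind it (bot.grip_point_offset is the distance from the TCP to the grasp point, in m); z points along the fingers, y is the line along which they close (so a half turn about z gives the same grasp; the last joint's range is limited). The gripper opens to 85 mm and grips with 20 to 120 N. Pads are 22 mm wide; open, the fingers measure 114 mm over their backs; the gripper's body (76 mm by 85 mm) begins 54 mm behind the grasp point. The pads swing forward as they close: fully open they stand 13 mm farther back than shut.
Start: joints at [1.113, 0.276, -0.026, 1.268, 0, 1.467], TCP at [0.217, 0.586, 0.231] pointing down, gripper open.
Joint ranges: [-3.12, 3.12], [-0.85, 1.88], [-1.08, 1.24], [-1.95, 2.15], [-1.57, 1.53], [-3.14, 3.14]. Speed limits (rad/s): [2.57, 2.57, 3.14, 3.14, 3.14, 3.14].

## Interface

Orientations are given as a rotation vector (axis times angle).
In Python, from rig import status, cams, order, finder, bot gives the robot as it stands.
- The arm moves only by the shell command python3 -m creep 'ROWS' [FORCE]. ROWS is JSON, a list of rows, each a list of 5 numbers: the opening, from -1 (shut) to 1 (fully open), then the shift along the tool's x, y, z in units of 10 cm (1.0 is 10 cm), then the turn about the tool's z in units of pi rad (1.0 is pi rad). In form: [[hand, dx, dy, dz, spin], ...]. A call has 1 to 5 rows; each row is the pose to reach, as a shift and turn from the pose commanded when the call began, along the tool's axes at that moment, turning the shorter way round; what a row does not reach only later rows make up. A row lasts 1/12 s, in which the tool goes at most 41.7 mm and 7.16 degrees, less where a joint would pass 70% of its speed; a pose out of reach is approached as far as the arm can. A call with a number of a shift or a turn outside -1 to 1 is refused whole. A call with a gripper value outside its range is refused whole. The fingers move at their own pace and stop on an object; FORCE is the grip in N (left out, the last holds). Time passes only in rows, so rows that repeat a pose let the fingers close. It gives the time, the measured TCP pose, the force, the opening and the grip force at its end, in the units of the state.
- status.get_state(): the state, without advancing time (a new reading comes with each control period).
- cams.camera(name): name is "scene" or "top"; returns the picture (400x640x3 uint8, red, green, blue); there is no depth.
- cams.camera_model(name): a dict with "K" (3x3 intrinsics, pixels), "extrinsics" (4x4, takes a point from world to camera coordinates). Camera axes: x right, y down, z forward; pixel columns grow to the right and rows downward; lengths in m; the calibration is good to about 2 mm. A picture is of the moment at which its call begins. camera_model takes no time and is no camera call.
- order.sign_off(): hands the job in; it is judged then, once.
Trained networks look in the newest picture that a camera, given by its name, has taken for a name from the list of things; names that differ only in an ending like _2 or _b are one class to them, and where a whole thing is asked for, a point or a joint stands for the part that bears it (a point fixed in the world has none). Each returns a list of dicts, best first, with "conf" (0 to 1); they miss things now and then, are a little off and sometimes report something else, mostly with a low value. They report only what shows in the picture. A call takes as long as a camera call.
- finder.look_for(camera, query): "location" ([x, y, z] in m, in world coordinates, good to about 4 mm: the middle of the surface that is visible of it).
- finder.trace(camera, query): "region" (400x640 bool, what is visible of it).
- finder.tip_of(camera, query): "location" ([x, y, z] in m, in world coordinates, good to about 4 mm: a listed point, or the origin of a listed thing).
The state is a dict: "time": time; "joint_pos": joint angles; "joint_velocities": joint speeds; "effort": joint torques, N m; "tool_pos": TCP position; "orientation": TCP orientation; "contact_force": force on the tool from outside, world axes, zero at the start; "wrist_torque": the same for the moment, N m; "finger_gap": opening from 0.0 (shut) to 1.0 (fully open); "grip_force": force on a finger pad.
Only numpy, scipy, OpenCV 4.12 (cv2) and the standard library are available. Lean on these libraries where they do the work, as an engineer would, in place of code of your own. Each camera call takes 0.05 s, during which the arm holds its last target. There are 200 camera calls.

## Working session

There is one attempt and no reset: what is moved stays moved. The work goes in short steps, Python scripts to look and compute and a shell command to move; the robot and the scene stay as the last step left them, time stands still between calls to the robot, and variables do not carry over. Pictures are saved under pics/ and viewed, at most 10 in all, crops included, and the job is handed in when it is done.

```bash
mkdir -p pics; ls; python3 - <<'E'
from rig import status,cams,finder
import cv2,numpy as np
for c in("top","scene"):
    im=cams.camera(c); cv2.imwrite(f"pics/{c}0.png",im[:,:,::-1])
    for q in("rail","button_top","push_plate","carriage_nose","stop_face","square_bar","flat_block","v_block"):
        r=finder.tip_of(c,q); print(c,q,[(np.round(d["location"],4).tolist(),round(d["conf"],2)) for d in r[:2]])
s=status.get_state();print({k:np.round(v,3).tolist() for k,v in s.items()})
E
```

```text
pics
top rail [([0.5761, -0.0165, 0.0005], 0.67)]
top button_top [([0.4954, -0.1159, 0.0641], 0.67), ([0.5242, -0.0799, 0.0352], 0.22)]
top push_plate [([0.5137, -0.0996, 0.081], 0.85)]
top carriage_nose [([0.522, -0.0827, 0.0349], 0.6)]
top stop_face [([0.6139, 0.0235, 0.0365], 0.92)]
top square_bar [([0.6698, -0.106, 0.0008], 0.58)]
top flat_block [([0.4595, 0.0269, 0.0021], 0.83)]
top v_block [([0.5359, 0.1291, 0.0015], 0.95)]
scene rail [([0.5734, -0.0198, 0.0014], 0.65)]
scene button_top [([0.4931, -0.1122, 0.0598], 0.65)]
scene push_plate [([0.5092, -0.0941, 0.0817], 0.76)]
scene carriage_nose [([0.5232, -0.0796, 0.0374], 0.75)]
scene stop_face [([0.6113, 0.0235, 0.0392], 0.9)]
scene square_bar [([0.6745, -0.1027, 0.0015], 0.79)]
scene flat_block [([0.4576, 0.0216, 0.001], 0.85), ([0.5734, -0.0207, 0.0017], 0.53)]
scene v_block [([0.5426, 0.1312, 0.0004], 0.86)]
{'time': 0.9, 'joint_pos': [1.113, 0.276, -0.026, 1.268, -0.0, 1.467], 'joint_velocities': [-0.001, 0.0, -0.001, 0.001, -0.001, 0.002], 'effort': [-0.0, -44.548, 29.557, 0.001, -0.0, -0.0], 'tool_pos': [0.217, 0.586, 0.231], 'orientation': [0.554, 3.092, 0.0], 'contact_force': [-0.293, 0.507, 0.437], 'wrist_torque': [0.007, 0.014, -0.012], 'grip_force': 0.0, 'finger_gap': 1.001}
```

View pics/top0.png

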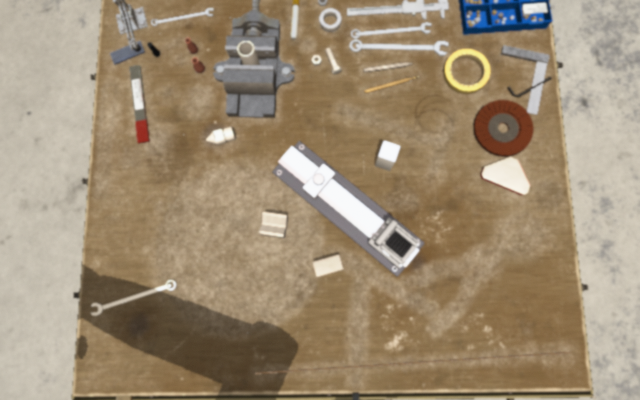

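View pics/scene0.png

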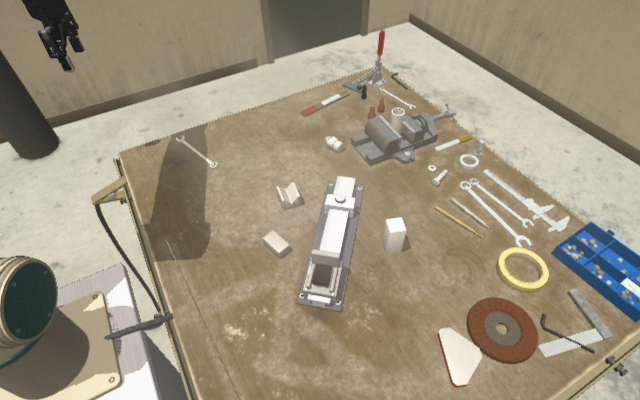

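```bash
python3 - <<'E'
import numpy as np
from scipy.spatial.transform import Rotation as R
from rig import status,cams
s=status.get_state();print(np.round(R.from_rotvec(s["orientation"]).as_matrix(),3))
P={'rail':[.5748,-.018,0],'bt':[.4943,-.114,.062],'pp':[.5115,-.097,.084],'cn':[.5226,-.081,.036],'sf':[.6126,.0235,.036]}
A=np.array([P[k][:2] for k in P]);m=A.mean(0);d=np.linalg.svd(A-m)[2][0];d*=np.sign(d[1]);print("yaw",np.degrees(np.arctan2(d[1],d[0])))
for k in P: v=np.array(P[k][:2])-m;print(k,np.round([v@d,v@[-d[1],d[0]]],4))
for c in("top","scene"):
    M=cams.camera_model(c)
    for k in P:
        p=M["K"]@(M["extrinsics"]@np.r_[P[k],1])[:3];print(c,k,np.round(p[:2]/p[2]))
E
```

```text
[[-0.938  0.347  0.   ]
 [ 0.347  0.938  0.   ]
 [-0.     0.    -1.   ]]
yaw 49.73220065144238
rail [0.0504 0.0013]
bt [-0.0748  0.0006]
pp [-0.0508 -0.0015]
cn [-0.0314  0.0004]
sf [ 0.1065 -0.0008]
top rail [346. 208.]
top bt [398. 243.]
top pp [390. 233.]
top cn [379. 230.]
top sf [326. 187.]
scene rail [333. 238.]
scene bt [322. 272.]
scene pp [326. 255.]
scene cn [327. 260.]
scene sf [338. 209.]
```

The top view shows the carriage at the parking end (about 398,243) and the stop at about (318,180). The loose blocks are clear of the path, and the network points agree with both pictures. I'll refine the rail's yaw from its outline and start moving.

```bash
python3 - <<'E'
from rig import cams,finder
import cv2,numpy as np
def ray(c,uv,z):
    M=cams.camera_model(c);E=M["extrinsics"];Rm=E[:3,:3];o=-Rm.T@E[:3,3]
    d=(Rm.T@np.linalg.inv(M["K"])@np.c_[uv,np.ones(len(uv))].T).T
    return (o+d*((z-o[2])/d[:,2])[:,None])[:,:2]
for c in("top","scene"):
    cams.camera(c)
    for q in("button_top","push_plate","stop_face","carriage_nose"):
        print(c,q,[np.round(d["location"],4).tolist() for d in finder.tip_of(c,q)[:1]])
for d in finder.trace("top","rail")[:1] or []:
    m=d["region"].astype(np.uint8);print(d["conf"],m.sum())
    v,u=np.nonzero(m);cs=max(cv2.findContours(m,0,2)[0],key=len)[:,0].astype(float)
    print(cv2.minAreaRect((ray("top",cs,.006)*1000).astype(np.float32)))
E
python3 -m creep '[[-1,-0.3,-0.3,0,0.03],[-1,-0.6,-0.6,0,0.06],[-1,-0.9,-0.95,0,0.1],[-1,-0.9,-1,0,0.11],[-1,-0.9,-1,0,0.11]]' 40
```

```text
top button_top [[0.4961, -0.1165, 0.066]]
top push_plate [[0.5139, -0.1015, 0.0817]]
top stop_face [[0.6154, 0.0238, 0.0375]]
top carriage_nose []
scene button_top [[0.4943, -0.1133, 0.0591]]
scene push_plate [[0.512, -0.095, 0.0809]]
scene stop_face [[0.6144, 0.0224, 0.0408]]
scene carriage_nose [[0.5242, -0.0805, 0.0374]]
0.75 6418
((578.286865234375, -17.173614501953125), (344.9608154296875, 91.88189697265625), 48.69641876220703)
time: 1.87
tool_pos: [0.267, 0.4584, 0.2314]
orientation: [-1.083, -2.949, 0.002]
contact_force: [0.7, -0.6, 0.5]
finger_gap: 0.303
grip_force: 0.0
```

```bash
R='x'; python3 -m creep '[[-1,-0.37,-0.19,0,0],[-1,-0.74,-0.38,0,0],[-1,-1,-0.5,0,0]]' >/dev/null
python3 -m creep '[[-1,-0.37,-0.19,0,0],[-1,-0.74,-0.38,0,0],[-1,-1,-0.5,0,0]]' >/dev/null
python3 -m creep '[[-1,-0.37,-0.19,0,0],[-1,-0.74,-0.38,0,0],[-1,-1,-0.5,0,0]]' >/dev/null
python3 -m creep '[[-1,-0.37,-0.19,0,0],[-1,-0.74,-0.38,0.2,0],[-1,-1,-0.5,0.4,0],[-1,-1,-0.5,0.4,0],[-1,-1,-0.5,0.4,0]]'
```

```text
time: 3.03
tool_pos: [0.4441, 0.0497, 0.1903]
orientation: [-1.079, -2.948, -0.0]
contact_force: [-0.7, 0.5, 0.8]
finger_gap: 0.002
grip_force: 0.0
```

```bash
python3 -m creep '[[-1,-0.37,-0.2,0.1,0],[-1,-0.74,-0.4,0.2,0],[-1,-1,-0.6,0.4,0]]' >/dev/null
python3 -m creep '[[-1,-0.3,-0.18,0.1,0],[-1,-0.45,-0.27,0.3,0],[-1,-0.45,-0.27,0.6,0],[-1,-0.45,-0.27,0.7,0],[-1,-0.45,-0.27,0.7,0]]'
python3 - <<'E'
from rig import cams
import cv2,numpy as np
a=cams.camera("top")[190:290,330:450,::-1];b=cams.camera("scene")[180:300,260:380,::-1]
cv2.imwrite("pics/c1.png",np.hstack([cv2.resize(a,(400,400),interpolation=2),cv2.resize(b,(400,400),interpolation=2)]))
E
```

```text
time: 3.7
tool_pos: [0.4964, -0.1074, 0.079]
orientation: [-1.072, -2.946, -0.001]
contact_force: [-0.8, -0.7, 0.4]
finger_gap: 0.001
grip_force: 0.0
```

View pics/c1.png

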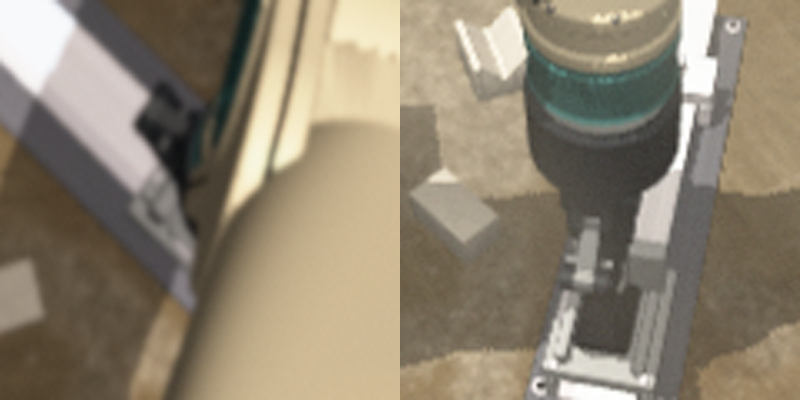

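The fingertip appears in the right crop between two grey pieces around (590–660,260). I'll project the expected points onto it to be sure.

```bash
python3 - <<'E'
from rig import cams,status
import cv2,numpy as np
b=cams.camera("scene")[210:300,280:380,::-1]; im=cv2.resize(b,(800,720),interpolation=2)[:600].copy()
M=cams.camera_model("scene");y=np.radians(49.4);d=np.array([np.cos(y),np.sin(y)]);n=np.array([-d[1],d[0]])
bt=np.array([.495,-.115])
def px(xy,z):
    p=M["K"]@(M["extrinsics"]@np.r_[xy,z,1])[:3];p=p[:2]/p[2];return tuple(int(round(t)) for t in ((p[0]-280+.5)*8,(p[1]-210+.5)*8))
def poly(x0,x1,w,z,c):cv2.polylines(im,[np.array([px(bt+a*d+s*n,z) for a,s in((x0,-w),(x1,-w),(x1,w),(x0,w))])],True,c,1)
poly(-.022,.022,.016,.062,(0,0,255));poly(.027,.039,.028,.084,(0,255,0));poly(-.026,.026,.019,.054,(255,255,0))
t=status.get_state()["tool_pos"];cv2.circle(im,px(t[:2],t[2]),6,(255,0,255),2)
v=np.array(t[:2])-bt;print(v@d,v@n)
cv2.imwrite("pics/c2.png",im)
E
```

```text
0.00780435361742548 0.0006790761855543265
```

View pics/c2.png

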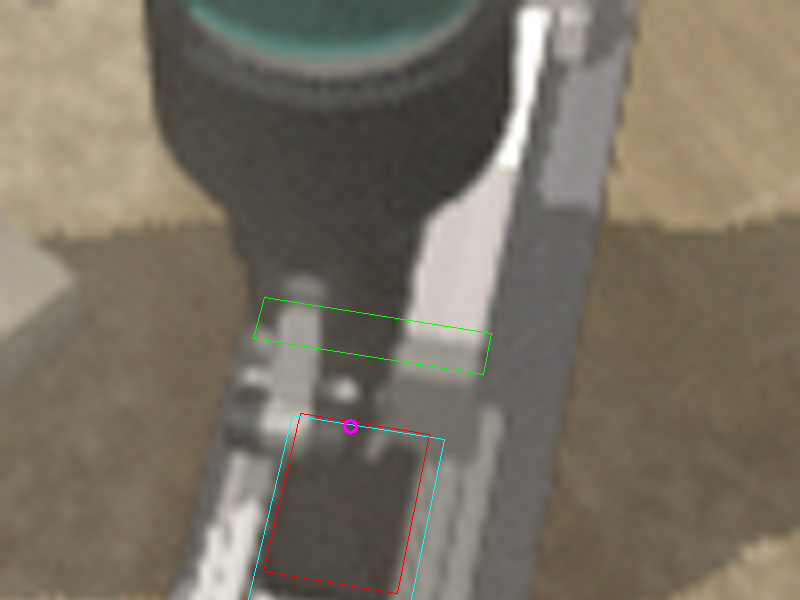

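Overlays agree with the image: the fingertip (350,427) is over the front half of the button, behind the plate. Next I press down.

```bash
python3 -m creep '[[-1,0,0,0.1,0],[-1,0,0,0.16,0],[-1,0,0,0.2,0],[-1,0,0,0.22,0],[-1,0,0,0.22,0]]'
```

```text
time: 4.27
tool_pos: [0.4987, -0.1093, 0.0595]
orientation: [1.077, 2.951, 0.001]
contact_force: [-1.1, 0.7, 5.0]
finger_gap: 0.002
grip_force: 2.4
```

```bash
python3 -m creep '[[-1,0,0,0.03,0],[-1,0,0,0.05,0],[-1,0,0,0.06,0],[-1,0,0,0.06,0]]'
```

```text
time: 4.6
tool_pos: [0.4988, -0.1094, 0.0549]
orientation: [1.077, 2.951, 0.002]
contact_force: [-2.6, 2.6, 11.0]
finger_gap: 0.004
grip_force: 5.9
```

```bash
python3 -m creep '[[-1,0,0.04,0,0],[-1,0,0.09,0.01,0],[-1,0,0.15,0.01,0],[-1,0,0.22,0.01,0],[-1,0,0.3,0.01,0]]'
```

```text
time: 5.02
tool_pos: [0.5185, -0.0869, 0.0549]
orientation: [1.078, 2.95, -0.0]
contact_force: [-4.8, 1.0, 16.5]
finger_gap: 0.001
grip_force: 8.2
```

```bash
python3 -m creep '[[-1,0,0.1,0,0],[-1,0,0.22,0,0],[-1,0,0.34,0,0],[-1,0,0.46,0,0],[-1,0,0.55,0,0]]'
python3 -m creep '[[-1,-0.01,0.09,0,0],[-1,-0.01,0.18,0,0],[-1,-0.01,0.26,0,0],[-1,-0.01,0.32,0,0],[-1,-0.01,0.36,0,0]]'
```

```text
time: 5.43
tool_pos: [0.5552, -0.0446, 0.0549]
orientation: [1.077, 2.948, 0.0]
contact_force: [-2.8, -0.1, 14.9]
finger_gap: -0.001
grip_force: 6.9
time: 5.85
tool_pos: [0.5789, -0.0174, 0.0549]
orientation: [1.076, 2.949, 0.001]
contact_force: [-4.3, 0.6, 14.3]
finger_gap: 0.0
grip_force: 6.9
```

```bash
python3 -m creep '[[-1,0,0.03,0,0],[-1,0,0.06,0,0],[-1,0,0.09,0,0],[-1,0,0.12,0,0],[-1,0,0.14,0,0]]'
python3 -m creep '[[-1,0,0.01,0,0],[-1,0,0.02,0,0],[-1,0,0.03,0,0],[-1,0,0.03,0,0]]'
python3 -m creep '[[-1,0,0.01,0,0],[-1,0,0.02,0,0],[-1,0,0.02,0,0]]'
```

```text
time: 6.27
tool_pos: [0.5878, -0.0072, 0.0549]
orientation: [1.077, 2.948, 0.001]
contact_force: [-2.9, 0.1, 13.2]
finger_gap: 0.003
grip_force: 6.5
time: 6.6
tool_pos: [0.5898, -0.0049, 0.055]
orientation: [1.077, 2.948, 0.001]
contact_force: [-2.4, 0.4, 12.9]
finger_gap: 0.002
grip_force: 6.3
time: 6.85
tool_pos: [0.5901, -0.0045, 0.0549]
orientation: [1.078, 2.949, -0.004]
contact_force: [-4.7, -0.8, 14.9]
finger_gap: 0.002
grip_force: 7.2
```

```bash
python3 -m creep '[[-1,0,0.01,0,0],[-1,0,0.02,0,0],[-1,0,0.03,0,0],[-1,0,0.03,0,0]]'
```

```text
time: 7.18
tool_pos: [0.5903, -0.0042, 0.0549]
orientation: [1.08, 2.95, -0.013]
contact_force: [-8.0, -6.1, 17.6]
finger_gap: -0.001
grip_force: 8.8
```

```bash
python3 -m creep '[[-1,0,0.02,0,0],[-1,0,0.04,0,0],[-1,0,0.04,0,0]]'
python3 - <<'E'
from rig import cams,finder
import cv2,numpy as np
for c in("scene","top"):
    im=cams.camera(c)
    print(c,[(q,np.round(d["location"],4).tolist(),round(d["conf"],2)) for q in("carriage_nose","stop_face","push_plate","button_top") for d in finder.tip_of(c,q)[:1]])
    if c=="scene":cv2.imwrite("pics/c3.png",cv2.resize(im[150:290,270:410,::-1],(600,600),interpolation=2))
E
```

```text
time: 7.43
tool_pos: [0.5922, -0.0023, 0.0549]
orientation: [-1.081, -2.95, 0.018]
contact_force: [-9.6, -9.7, 19.0]
finger_gap: 0.002
grip_force: 9.6
scene [('carriage_nose', [0.6156, 0.0222, 0.0388], 0.73), ('stop_face', [0.6142, 0.0246, 0.0383], 0.53), ('push_plate', [0.6004, 0.0129, 0.0819], 0.75), ('button_top', [0.598, 0.0094, 0.0844], 0.62)]
top [('stop_face', [0.67, -0.105, 0.0033], 0.55)]
```

View pics/c3.png

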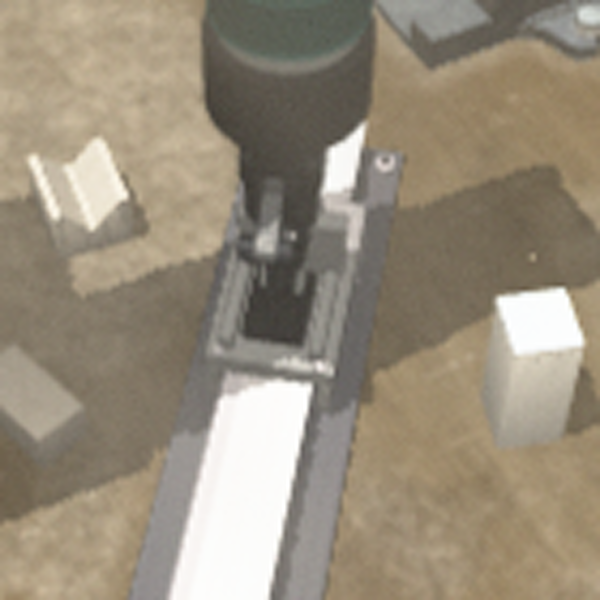

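The carriage sits against the stop (about (340,230) in the crop), with rail-direction force building to about 13 N. Now I lift straight up.

```bash
python3 -m creep '[[-1,0,0,-0.04,0],[-1,0,0,-0.08,0],[-1,0,0,-0.12,0],[-1,0,0,-0.16,0],[-1,0,0,-0.2,0]]'
python3 -m creep '[[-1,0,-0.02,-0.1,0],[-1,0,-0.04,-0.3,0],[-1,0,-0.05,-0.6,0],[-1,0,-0.05,-1,0],[-1,0,-0.05,-1,0]]'
python3 -m creep '[[-1,0.2,-0.2,-0.2,0],[-1,0.5,-0.5,-0.3,0],[-1,0.9,-0.9,-0.4,0],[-1,1,-1,-0.4,0],[-1,1,-1,-0.4,0]]'
python3 -m creep '[[-1,0.3,0,0,0],[-1,0.6,0,0,0],[-1,0.9,0,0,0],[-1,1,0,0,0],[-1,1,0,0,0]]'
python3 - <<'E'
from rig import cams,finder
import cv2,numpy as np
ims=[]
for c in("scene","top"):
    im=cams.camera(c)
    print(c,[(q,np.round(d["location"],4).tolist(),round(d["conf"],2)) for q in("carriage_nose","stop_face","push_plate","button_top") for d in finder.tip_of(c,q)[:1]])
    y,x=(150,280) if c=="scene" else (135,270)
    ims.append(cv2.resize(im[y:y+100,x:x+100,::-1],(400,400),interpolation=2))
cv2.imwrite("pics/c4.png",np.hstack(ims))
E
```

```text
time: 8.35
tool_pos: [0.5913, 0.0009, 0.071]
orientation: [-1.078, -2.946, 0.006]
contact_force: [-3.0, -4.7, -3.4]
finger_gap: -0.001
grip_force: 2.5
time: 8.77
tool_pos: [0.5972, -0.0018, 0.1819]
orientation: [1.072, 2.937, 0.009]
contact_force: [1.0, -0.3, 1.5]
finger_gap: -0.004
grip_force: 0.0
time: 9.18
tool_pos: [0.4448, -0.0129, 0.2134]
orientation: [-1.077, -2.949, -0.001]
contact_force: [0.4, 0.5, 0.5]
finger_gap: 0.003
grip_force: 0.0
time: 9.6
tool_pos: [0.3726, 0.0522, 0.2129]
orientation: [1.073, 2.951, 0.003]
contact_force: [0.6, -0.2, -1.0]
finger_gap: -0.001
grip_force: 0.0
scene [('carriage_nose', [0.6136, 0.023, 0.0394], 0.82), ('stop_face', [0.6132, 0.0231, 0.0398], 0.71), ('push_plate', [0.6, 0.0097, 0.083], 0.59), ('button_top', [0.5865, -0.009, 0.0597], 0.57)]
top [('carriage_nose', [0.6152, 0.0247, 0.033], 0.72), ('stop_face', [0.6152, 0.0265, 0.0357], 0.57), ('push_plate', [0.6061, 0.0027, 0.0831], 0.57), ('button_top', [0.5886, -0.0135, 0.0636], 0.91)]
```

View pics/c4.png

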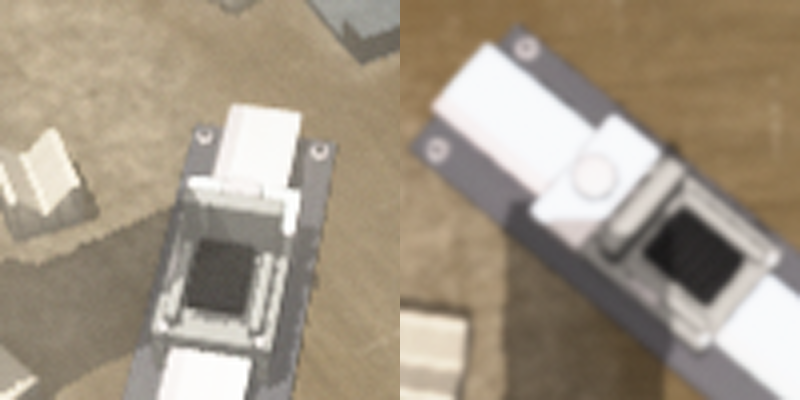

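The carriage is against the stop in both views (the gap at (590,235) in the right crop is closed), the button is up at about 62 mm, and the arm is clear.

```bash
python3 -c "
from rig import order;print(order.sign_off())"
```

```text
the job is handed in; nothing more can be done
None
```

I handed the job in with the carriage fully home against the stop, the button back up and the arm clear; I never touched the loose pieces, and the sign-off gave no verdict.

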